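# Fit the core rod into an indexed coil fixture

### The job

First turn the coil turntable by its upright post all the way round to its stop, so that the coil's guide eye faces the rack side. Then take the longest of the three core rods from the rack and push it through the eye and the coil until its head sits fully home on the guide block, let go, and leave the other rods and the loose things on the bench where they are.

Things in the scene. Friction and masses are not known exactly. Their poses are not given: they have to be found in the camera images.
- base: fixed grey square foot of the turntable, 200 x 200 x 18 mm, origin at the centre of its underside on the bench; the turntable's vertical axis passes through the origin; its x axis points the way the rod goes in once the turntable is at its stop
- index (a joint): angle of the round aluminium turntable (230 mm across, top 32 mm above the bench) on the foot: 0 at the stop, negative before it (as far as -1.45); it grows counterclockwise seen from above; stiff, stays where it is left
- handle (a point): top of the upright steel post on the turntable's rim, 14 mm thick, 90 mm tall, 96 mm from the axis; at the stop it is on the foot's -y side. Pinch it near the top and lead it round
- eye_mid (a point): middle of the eye's sliding range, on the upper face of the white guide block (50 x 70 x 20 mm) on the turntable; 137 mm above the bench. z points straight out of the eye, 35 degrees from vertical; y runs level along the block. The round eye, 18 mm across, 1.5 mm bevel, goes through the block along z; the block is clamped up to 9 mm off along y, unreported: find it by touch or sight
- rack: fixed grey block 250 x 60 x 45 mm with three blind holes, 20 mm across and 35 mm deep, 80 mm apart along its x axis, origin at the centre of its underside
- long_rod: the longest core rod, standing in one of the rack's holes: round dark shank 16 mm across, 105 mm long with a 3 mm bevel at the foot, below a square black head 26 x 26 x 45 mm; 150 mm in all. Origin at the centre of its foot, z axis towards the head, head's sides along x and y
- mid_rod: like the longest rod but with an 80 mm shank, standing in another hole; leave it
- short_rod: like the longest rod but with a 55 mm shank, standing in another hole; leave it
- coil_block: loose oblong copper coil 90 x 46 x 32 mm lying between rack and turntable, origin under its centre; leave it
- coil_frame: loose flat rectangular copper coil 150 x 110 x 6 mm, origin under its centre; leave it
- coil_ring: flat round copper coil 150 mm across, 7 mm thick, on the papers, origin under its centre; leave it
- spool: copper wire spool 68 mm across, 60 mm tall, standing, origin under its centre; leave it
- jar: white jar 64 mm across, 85 mm tall, origin under its centre; leave it
- driver: screwdriver 180 mm long lying on the bench between rack and turntable; leave it
Not all that is in view belongs to the job. Leave any purple or white look-alike of the long_rod alone.

How it is judged:
By the outcome, as a careful person would: the job done as asked, in the order asked, and still so for the second after the job is handed in, with the robot touching nothing.
It also fails if it takes over 67 s, if anything falls off the work surface, if the arm or the gripper's body presses on something with over 40 N, if the wrist force passes 120 N, or if a joint passes its speed limit or range.

### The arm

A 6-joint arm with a two-finger parallel gripper is mounted at the origin on the work surface. World frame = base frame: x ahead of the robot, y to its left, z up, the work surface at z = 0. Lengths are in mm, angles in degrees, forces in N, time in s.
With the tool pointing down it reaches from about 350 to 875 mm from the base axis. Payload 15.5 kg.
Tool frame: the origin (TCP) lies between the finger pads; the fingertips stand bot.tips_ahead ahead of it and the grasp point (between the pads) lies 11 mm behind it (bot.tips_ahead is the distance from the TCP to the fingertips, in mm); z points along the fingers, y is the line along which they close (so a half turn about z gives the same grasp; the last joint's range is limited). The gripper opens to 85 mm and grips with 20 to 120 N. Pads are 22 mm wide; open, the fingers measure 114 mm over their backs; the gripper's body (76 mm by 85 mm) begins 54 mm behind the grasp point. The pads swing forward as they close: fully open they stand 13 mm farther back than shut.
Start: joints at [-71.476, 28.281, 77.091, -0, 74.628, -5.472], TCP at [254.167, -570.987, 239.277] pointing down, gripper open.
Joint ranges: [-166.48, 166.48], [-47.26, 123.95], [12.59, 153.08], [-70.14, 250.14], [6.76, 159.57], [-176.63, 176.63]. Speed limits (degrees/s): [108.29, 108.29, 147.25, 172.46, 172.46, 172.46].

### API

Orientations are given as [roll, pitch, yaw] about the fixed x, y, z axes, in that order (R = Rz(yaw) Ry(pitch) Rx(roll)).
In Python, from cell import bot gives the robot as it stands.
- The arm moves only by the shell command python3 -m handwheel 'ROWS'. ROWS is JSON, one flat list of numbers, 7 for each row, row after row: the shift along the tool's x, y, z scaled (see below), then the turn, a rotation vector about the tool's x, y, z scaled (see below), then the opening, from 0 (shut) to 1 (fully open). A call has 1 to 12 rows; each row shifts and turns the commanded pose from where the row before left it, along the tool's axes as they then stand; what a row does not reach is not made up. The controller multiplies each number of a shift by 0.4 m and each number of a turn by 60 degrees. A row lasts 1/10 s, in which the tool goes at most 50 mm and 8.59 degrees, less where a joint would pass 70% of its speed; a pose out of reach is approached as far as the arm can. A call with a number of a shift or a turn outside -1 to 1 is refused whole. A call with a gripper value outside its range is refused whole. The fingers move at their own pace and stop on an object; the grip force is fixed at half the most. Time passes only in rows, so rows that do not move let the fingers close. It gives the time, the measured TCP pose, the force, the opening and the grip force at its end, in the units of the state.
- bot.sense(): the state, without advancing time (a new reading comes with each control period).
- bot.camera(name): name is "side" or "top"; returns the picture (400x640x3 uint8, red, green, blue); there is no depth.
- bot.camera_info(name): a dict with "intrinsics" (3x3 intrinsics, pixels), "R" (3x3) and "t" (3): a world point X has camera coordinates R X + t. Camera axes: x right, y down, z forward; pixel columns grow to the right and rows downward; lengths in mm; the calibration is good to about 2 mm. A picture is of the moment at which its call begins. camera_info takes no time and is no camera call.
- bot.job_done(): hands the job in; it is judged then, once.
The state is a dict: "clock": time; "joint_pos": joint angles; "joint_vel": joint speeds; "joint_torque": joint torques, N m; "position": TCP position; "tcp_rot": TCP orientation; "contact_force": force on the tool from outside, world axes, zero at the start; "ft_torque": the same for the moment, N m; "gripper_width": opening from 0.0 (shut) to 1.0 (fully open); "gripper_force": force on a finger pad.
Only numpy, scipy, OpenCV 4.12 (cv2) and the standard library are available. Lean on these libraries where they do the work, as an engineer would, in place of code of your own. Each camera call takes 0.05 s, during which the arm holds its last target. There are 200 camera calls.

## Working session

There is one attempt and no reset: what is moved stays moved. The work goes in short steps, Python scripts to look and compute and a shell command to move; the robot and the scene stay as the last step left them, time stands still between calls to the robot, and variables do not carry over. Pictures are saved under pics/ and viewed, at most 10 in all, crops included, and the job is handed in when it is done.

```bash
ls; mkdir -p pics; python3 - <<'E'
from cell import bot
import cv2,numpy as np
for n in("side","top"):
    im=bot.camera(n); cv2.imwrite(f"pics/{n}0.png",cv2.cvtColor(im,cv2.COLOR_RGB2BGR))
    i=bot.camera_info(n); R=np.array(i["R"]);print(n,np.round(i["intrinsics"],1).tolist(),np.round(R,3).tolist(),"cam at",np.round(-R.T@np.array(i["t"])))
print(bot.sense(),bot.tips_ahead)
E
```

```text
pics
side [[402.1, 0.0, 323.4], [0.0, 402.1, 201.4], [0.0, 0.0, 1.0]] [[-0.855, -0.518, 0.023], [-0.324, 0.498, -0.804], [0.405, -0.695, -0.594]] cam at [ 77. 749. 782.]
top [[404.2, 0.0, 325.8], [0.0, 404.2, 200.6], [0.0, 0.0, 1.0]] [[-0.015, -1.0, -0.011], [-0.994, 0.017, -0.112], [0.112, 0.009, -0.994]] cam at [460. -21. 974.]
{'clock': 0.1, 'joint_pos': array([-7.14755775e+01,  2.83107703e+01,  7.71232876e+01,  1.06593413e-03,
        7.46267608e+01, -5.47259567e+00]), 'joint_vel': array([ 0.05444019, -0.1137635 , -0.0473526 , -0.07060608,  0.11758299,
       -0.04071504]), 'joint_torque': array([ 1.29188898e-03, -8.83594465e+01, -3.84562182e+01, -1.61088719e-04,
        5.20703077e-03, -4.51311359e-05]), 'position': array([ 254.08423506, -570.69178267,  238.76761181]), 'tcp_rot': array([-1.79939556e+02, -6.82307027e-03,  2.39967314e+01]), 'contact_force': array([-0.33499153,  0.19612924,  0.22225194]), 'ft_torque': array([0.01012066, 0.01564707, 0.00879169]), 'gripper_force': 0.0, 'gripper_width': 0.9976764267731515} 8.0
```

View pics/side0.png

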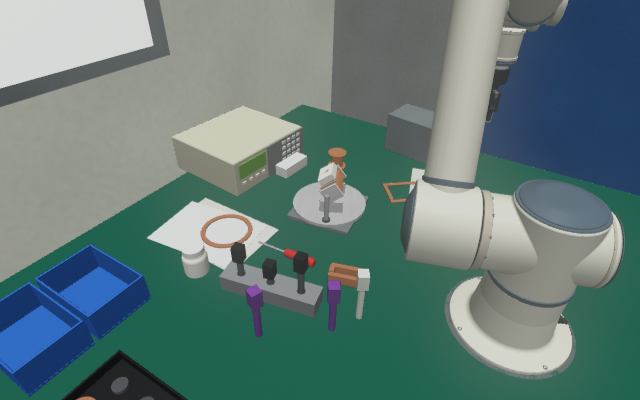

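View pics/top0.png

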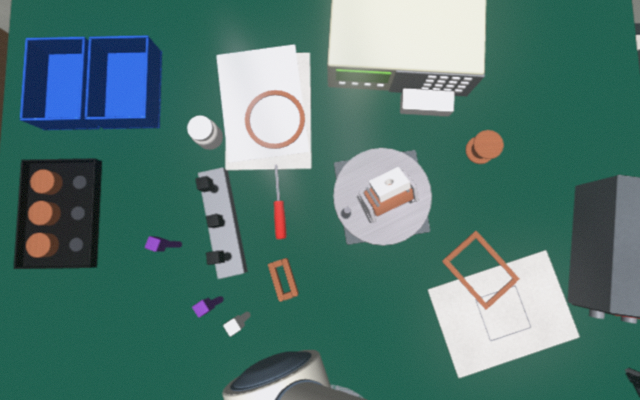

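Side view: three black-headed rods in the rack at (238,252), (269,268) and (301,262). The look-alikes are purple at (255,295) and (333,290), and white at (363,280). The turntable is at (329,205), with its post at (326,208). In the top view the rods are at (205,184), (214,221) and (215,257), the post at (346,212) and the guide block at (390,185). I'll check one close crop.

```bash
python3 - <<'E'
import cv2,numpy as np
s=cv2.imread("pics/side0.png");t=cv2.imread("pics/top0.png")
a=cv2.resize(s[140:310,210:350],None,fx=3.5,fy=3.5,interpolation=cv2.INTER_CUBIC)[:595,:400]
a=cv2.resize(s[150:300,215:375],(800,750))[:, :]
A=cv2.resize(s[225:320,210:330],(400,317)); B=cv2.resize(s[145:240,280:400],(400,317))
C=cv2.resize(t[160:280,180:300],(283,283)); D=cv2.resize(t[145:250,330:435],(283,283))
o=np.zeros((600,800,3),np.uint8); o[:317,:400]=A;o[:317,400:]=B;o[317:,:283]=C;o[317:,400:683]=D
cv2.imwrite("pics/crop1.png",o)
E
```

```text
(no output)
```

View pics/crop1.png

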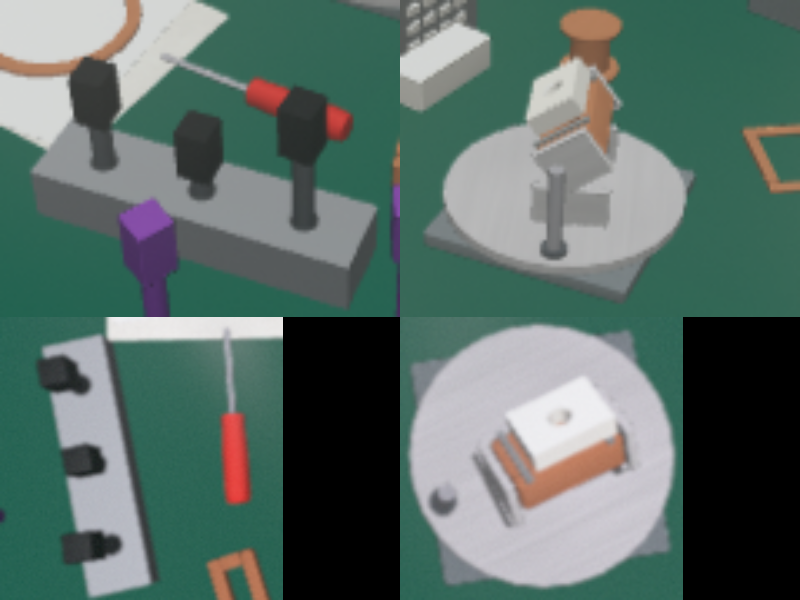

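In the close crop, the rod at side (301,262), which is top (215,257), shows the longest shank, so that is the long_rod. Its neighbours show less shank. Next I measure everything.

```bash
cat > h.py <<'E'
import numpy as np,cv2
from cell import bot
I={n:bot.camera_info(n) for n in("side","top")}
def ray(n,p):
    i=I[n];R=np.array(i["R"]);K=np.array(i["intrinsics"])
    return -R.T@np.array(i["t"]), R.T@np.linalg.solve(K,[p[0],p[1],1])
def onz(n,p,z):
    c,d=ray(n,p);return c+d*(z-c[2])/d[2]
def tri(ps,pt):
    c,d=ray("side",ps);e,f=ray("top",pt)
    s=np.linalg.lstsq(np.c_[d,-f],e-c,rcond=None)[0];a,b=c+d*s[0],e+f*s[1]
    return (a+b)/2,np.linalg.norm(a-b)
def proj(n,X):
    i=I[n];q=np.array(i["intrinsics"])@(np.array(i["R"])@np.array(X)+np.array(i["t"]));return q[:2]/q[2]
def snap(n,f):
    im=cv2.cvtColor(bot.camera(n),cv2.COLOR_RGB2BGR);cv2.imwrite(f"pics/{f}.png",im);return im
def contours(m,amin):
    return [c for c in cv2.findContours(m.astype(np.uint8),cv2.RETR_EXTERNAL,cv2.CHAIN_APPROX_NONE)[0] if cv2.contourArea(c)>amin]
E
python3 - <<'E'
from h import *
np.set_printoptions(precision=1,suppress=True)
t=cv2.imread("pics/top0.png");s=cv2.imread("pics/side0.png")
T=cv2.cvtColor(t,cv2.COLOR_BGR2HSV);S=cv2.cvtColor(s,cv2.COLOR_BGR2HSV)
# disc
m=(T[...,1]<60)&(T[...,2]>125);m[:,:325]=0;m[:,440:]=0;m[:140]=0;m[255:]=0
for c in contours(m,500): e=cv2.fitEllipse(cv2.convexHull(c));print("disc",e,onz("top",e[0],32))
f=[(330+(a-400)*.371,145+(b-317)*.371) for a,b in((415,365),(632,332),(668,550),(445,583))]
F=np.array([onz("top",p,18) for p in f]);print("foot",F[:,:2].tolist(),F.mean(0))
for i in range(4):
    d=F[(i+1)%4]-F[i];print(np.hypot(*d[:2]),np.degrees(np.arctan2(d[1],d[0])))
# rack
m=(T[...,1]<60)&(T[...,2]>90);m[:,:185]=0;m[:,255:]=0;m[:166]=0;m[285:]=0
for c in contours(m,300):
    r=cv2.minAreaRect(c);b=np.array([onz("top",p,45) for p in cv2.boxPoints(r)]);print("rack",b[:,:2].tolist(),b.mean(0))
# black heads
for n,H,w in(("side",S,(225,310,300,330)),("top",T,(170,275,195,240))):
    m=(H[...,2]<62);k=np.zeros_like(m);k[w[0]:w[1],(225 if n=="side" else w[2]):w[3]]=1
    for c in contours(m&k,40): print(n,cv2.boundingRect(c),cv2.minAreaRect(c),c[:,0].mean(0))
print("post",tri((326.5,196),(347.1,209.9)),onz("top",(347.1,209.9),122),onz("side",(326.5,196),122))
print("long top",tri((301.2,254.7),(211.8,257.5)),onz("side",(301.2,254.7),160),onz("top",(211.8,257.5),160))
E
```

```text
disc ((382.3117980957031, 196.80397033691406), (104.4166259765625, 104.48350524902344), 121.75221252441406) [ 572.8 -144.7   32. ]
foot [[658.6064581070257, -36.904706305481525], [685.1456240927355, -231.15322179860726], [490.52019870213144, -254.66660931889294], [464.9061379038112, -59.53949606842531]] [ 574.8 -145.6   18. ]
196.05308745974946 -82.22014368290677
196.04064782884367 -173.11128003837348
196.80109358446376 97.4783773288593
195.01832671428724 6.665052773494039
rack [[638.6142780755046, 288.08316533891053], [661.320600154823, 156.76333616225128], [411.52891308788696, 109.64906902991625], [389.854721471659, 237.1121566290758]] [525.3 197.9  45. ]
side (262, 259, 15, 22) ((269.0, 269.5), (21.0, 14.0), 90.0) [269.2 269. ]
side (293, 251, 15, 24) ((300.0, 262.5), (23.0, 14.0), 90.0) [300.3 262.5]
side (231, 246, 14, 18) ((238.08999633789062, 255.12997436523438), (16.687721252441406, 13.152186393737793), 81.8698959350586) [238.2 254.6]
top (207, 252, 9, 12) ((211.0, 257.5), (11.0, 8.0), 90.0) [210.9 257.6]
top (216, 251, 15, 11) ((223.21621704101562, 255.7972869873047), (10.192737579345703, 13.31631851196289), 80.53767395019531) [222.5 256.3]
top (207, 215, 17, 12) ((215.0, 220.5), (11.0, 16.0), 90.0) [214.8 220.8]
top (196, 177, 21, 15) ((206.0587921142578, 183.73529052734375), (20.784751892089844, 13.421889305114746), 4.39870548248291) [205.6 184.7]
post (array([536.6, -57.5, 116.6]), np.float64(1.6433427985477564)) [535.4 -57.7 122. ] [533.6 -50.7 122. ]
long top (array([440.6, 216.4, 159.8]), np.float64(0.6500128590165105)) [440.2 216.4 160. ] [440.9 216.5 160. ]
```

```bash
cat > plan.py <<'E'
from h import *
from scipy.spatial.transform import Rotation as Ro, Slerp
def rows(way,start=None,grip=1.0,dec=3):
    """way: list of (pos, Rotation) per row -> rounded rows, integrating the rounded commands"""
    s=bot.sense();p,R=start or (s["position"],Ro.from_euler("xyz",s["tcp_rot"],degrees=True))
    out=[]
    for q,Q in way:
        a=np.round(R.inv().apply(q-p)/400,dec);b=np.round(np.degrees((R.inv()*Q).as_rotvec())/60,dec)
        assert np.linalg.norm(a)*400<50.1 and np.linalg.norm(b)*60<8.6,(a*400,b*60)
        out+=[*a,*b,grip];p=p+R.apply(a*400);R=R*Ro.from_rotvec(np.radians(b*60))
    for i in range(0,len(out),7): print(",".join("%g"%(v+0) for v in out[i:i+7])+",")
    print("end",np.round(p,1),np.round(R.as_euler("xyz",degrees=True),1));return p,R
def line(q,Q,n,start=None):
    s=bot.sense();p,R=start or (s["position"],Ro.from_euler("xyz",s["tcp_rot"],degrees=True))
    sl=Slerp([0,1],Ro.concatenate([R,Q]))
    return [(p+(np.array(q)-p)*k/n,sl(k/n)) for k in range(1,n+1)]
down=lambda yaw:Ro.from_euler("xyz",[180,0,yaw],degrees=True)
E
python3 - <<'E'
from plan import *
print("shank",onz("side",(300.9,292.8),45),onz("top",(227.9,256.7),45))
print([onz("side",(210+a*.3,225+b*.3),160)[:2].round() for a,b in((281,101),(308,87),(328,97),(302,113))])
rows(line([537,-58,235],down(114),12))
E
```

```text
shank [436.68016761 224.93730925  45.        ] [439.44767153 213.14764145  45.        ]
[array([452., 226.]), array([444., 205.]), array([428., 206.]), array([434., 228.])]
0.097,-0.074,0.001,0,0,-0.125,1,
0.106,-0.06,0.001,0,0,-0.125,1,
0.113,-0.046,0.001,0,0,-0.125,1,
0.118,-0.03,0,0,0,-0.125,1,
0.121,-0.016,0.001,0,0,-0.125,1,
0.122,0.001,0.001,0,-0.001,-0.125,1,
0.121,0.017,0.001,0,0,-0.125,1,
0.118,0.033,0.001,0,0,-0.125,1,
0.112,0.047,0,-0.001,0,-0.125,1,
0.105,0.062,0.001,0,0,-0.125,1,
0.097,0.075,0.001,0,0,-0.125,1,
0.085,0.086,0.001,0,0,-0.125,1,
end [536.9 -58.2 235. ] [180.   0. 114.]
```

```bash
python3 -m handwheel '[0.097,-0.074,0.001,0,0,-0.125,1,
0.106,-0.06,0.001,0,0,-0.125,1,
0.113,-0.046,0.001,0,0,-0.125,1,
0.118,-0.03,0,0,0,-0.125,1,
0.121,-0.016,0.001,0,0,-0.125,1,
0.122,0.001,0.001,0,-0.001,-0.125,1,
0.121,0.017,0.001,0,0,-0.125,1,
0.118,0.033,0.001,0,0,-0.125,1,
0.112,0.047,0,-0.001,0,-0.125,1,
0.105,0.062,0.001,0,0,-0.125,1,
0.097,0.075,0.001,0,0,-0.125,1,
0.085,0.086,0.001,0,0,-0.125,1]'; python3 - <<'E'
from plan import *
rows(line([536.5,-57.5,98],down(113),5))
E
```

```text
clock: 1.3
position: [537.5, -56.5, 234.9]
tcp_rot: [-180.0, 0.1, 114.3]
contact_force: [2.0, -0.6, 0.4]
gripper_width: 1.001
gripper_force: 0.0
0,-0.001,0.068,0,0,0.004,1,
0,0,0.069,0,0,0.005,1,
-0.001,-0.001,0.068,0,0.001,0.004,1,
0,-0.001,0.069,0,0,0.004,1,
0,0,0.068,0,0,0.005,1,
end [536.6 -57.4  98.1] [-180.    0.  113.]
```

```bash
python3 -m handwheel '[0,-0.001,0.068,0,0,0.004,1, 0,0,0.069,0,0,0.005,1, -0.001,-0.001,0.068,0,0.001,0.004,1, 0,-0.001,0.069,0,0,0.004,1, 0,0,0.068,0,0,0.005,1, 0,0,0,0,0,0,1]' && python3 -m handwheel '[0,0,0,0,0,0,0,0,0,0,0,0,0,0,0,0,0,0,0,0,0,0,0,0,0,0,0,0,0,0,0,0,0,0,0,0,0,0,0,0,0,0,0,0,0,0,0,0,0]'
```

```text
clock: 1.9
position: [534.1, -59.0, 95.4]
tcp_rot: [-179.7, -0.2, 112.7]
contact_force: [-0.8, 0.2, 0.2]
gripper_width: 1.005
gripper_force: 0.0
clock: 2.6
position: [536.6, -59.5, 99.1]
tcp_rot: [179.9, 0.0, 112.7]
contact_force: [-1.3, 1.2, 9.7]
gripper_width: 0.144
gripper_force: 58.4
```

```bash
python3 - <<'E'
from plan import *
s=bot.sense();p=s["position"];c=np.array([573.5,-145,p[2]])
def arc(a):
    r=Ro.from_euler("z",a,degrees=True);return c+r.apply(p-c),r*Ro.from_euler("xyz",s["tcp_rot"],degrees=True)
rows([arc(5*k) for k in range(1,4)],grip=0,dec=4)
E
```

```text
-0.0011,-0.0203,0,-0.0001,0.0001,-0.0833,0,
-0.0012,-0.0202,-0.0001,0,0.0001,-0.0834,0,
-0.0011,-0.0203,0,-0.0001,0.0001,-0.0833,0,
end [515.7 -72.   99.1] [1.799e+02 1.000e-01 1.277e+02]
```

```bash
R='-0.0011,-0.0203,0,0,0,-0.0833,0'; python3 -m handwheel '[-0.0011,-0.0203,0,0,0,-0.0833,0, -0.0011,-0.0203,0,0,0,-0.0833,0, -0.0011,-0.0203,0,0,0,-0.0833,0, -0.0011,-0.0203,0,0,0,-0.0833,0]' && python3 -m handwheel '[-0.0011,-0.0203,0,0,0,-0.0833,0, -0.0011,-0.0203,0,0,0,-0.0833,0, -0.0011,-0.0203,0,0,0,-0.0833,0, -0.0011,-0.0203,0,0,0,-0.0833,0, -0.0011,-0.0203,0,0,0,-0.0833,0]'
```

```text
clock: 3.0
position: [510.8, -78.0, 99.1]
tcp_rot: [179.9, 0.2, 132.9]
contact_force: [8.6, -5.4, -0.5]
gripper_width: 0.148
gripper_force: 58.4
clock: 3.5
position: [489.5, -112.0, 99.2]
tcp_rot: [180.0, 0.4, 157.8]
contact_force: [17.6, -3.5, -9.3]
gripper_width: 0.145
gripper_force: 58.4
```

```bash
python3 -m handwheel '[-0.0031,-0.0203,0,0,0,-0.0833,0, -0.0021,-0.0203,0,0,0,-0.0833,0, -0.0021,-0.0203,0,0,0,-0.0833,0, -0.0011,-0.0203,0,0,0,-0.0833,0]' && python3 -m handwheel '[-0.0011,-0.0203,0,0,0,-0.0833,0,-0.0005,-0.0081,0,0,0,-0.0333,0]'
```

```text
clock: 3.9
position: [484.0, -143.8, 99.2]
tcp_rot: [-179.9, 0.3, 177.8]
contact_force: [16.4, 2.2, -5.8]
gripper_width: 0.141
gripper_force: 58.8
clock: 4.1
position: [484.8, -155.4, 99.1]
tcp_rot: [-179.9, 0.4, -175.2]
contact_force: [17.0, 5.1, -2.8]
gripper_width: 0.14
gripper_force: 59.0
```

```bash
for i in 1; do python3 -m handwheel '[-0.0012,-0.0081,0,0,0,-0.0333,0,0,0,0,0,0,0,0]'; python3 -m handwheel '[-0.0012,-0.0081,0,0,0,-0.0333,0,0,0,0,0,0,0,0]';  python3 -m handwheel '[-0.0005,-0.0061,0,0,0,-0.0233,0,0,0,0,0,0,0,0]'; done
```

```text
clock: 4.3
position: [484.9, -156.3, 99.1]
tcp_rot: [179.9, 0.3, -173.4]
contact_force: [15.7, 21.7, 3.6]
gripper_width: 0.143
gripper_force: 60.3
clock: 4.5
position: [485.1, -156.4, 99.0]
tcp_rot: [179.7, 0.3, -171.4]
contact_force: [20.7, 54.3, 14.7]
gripper_width: 0.146
gripper_force: 62.3
clock: 4.7
position: [485.2, -156.5, 99.0]
tcp_rot: [179.5, 0.3, -170.1]
contact_force: [24.9, 77.6, 19.9]
gripper_width: 0.141
gripper_force: 64.3
```

```bash
python3 -m handwheel '[0,0.006,0,0,0,0.03,0,0,0.006,0,0,0,0.03,0,0,0,0,0,0,0,0]'; python3 -m handwheel '[0,0,0,0,0,0,1,0,0,0,0,0,0,1,0,0,0,0,0,0,1,0,0,0,0,0,0,1,0,0,0,0,0,0,1]'; python3 -m handwheel '[0,0,-0.1,0,0,0,1,0,0,-0.1,0,0,0,1,0,0,-0.1,0,0,0,1]'; python3 - <<'E'
from plan import *
s=snap("side","side1");t=snap("top","top1")
o=np.zeros((400,800,3),np.uint8);o[:,:400]=cv2.resize(s[145:235,285:375],(400,400),interpolation=cv2.INTER_CUBIC);o[:,400:]=cv2.resize(t[140:250,325:435],(400,400),interpolation=cv2.INTER_CUBIC)
cv2.imwrite("pics/crop2.png",o)
E
```

```text
clock: 5.0
position: [485.3, -156.3, 99.1]
tcp_rot: [179.9, 0.3, -173.6]
contact_force: [16.2, 26.7, 5.4]
gripper_width: 0.142
gripper_force: 61.5
clock: 5.5
position: [483.0, -158.3, 98.2]
tcp_rot: [-180.0, 0.0, -173.6]
contact_force: [1.1, -1.0, -0.8]
gripper_width: 0.975
gripper_force: 0.0
clock: 5.8
position: [482.7, -158.1, 219.6]
tcp_rot: [180.0, -0.0, -173.6]
contact_force: [0.6, -1.4, 0.1]
gripper_width: 0.998
gripper_force: 0.0
```

View pics/crop2.png

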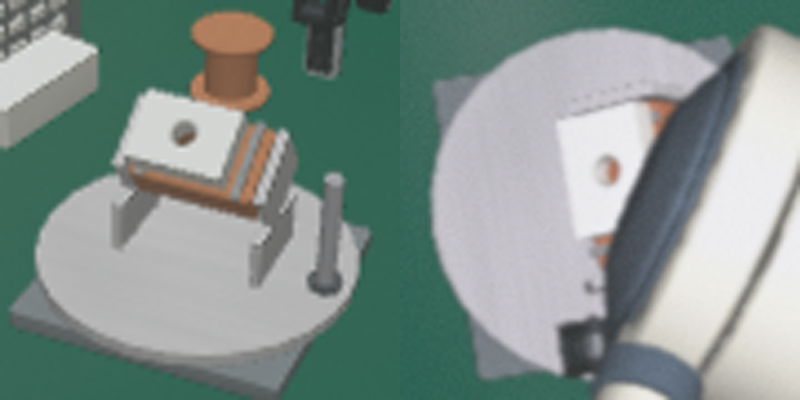

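The turntable is at its stop. The eye is visible at about side (326.6,174.9) and top (382.5,186.8). I'll refine that by blob.

```bash
python3 - <<'E'
from plan import *
np.set_printoptions(precision=1,suppress=True)
def up(im,b,f=8): return cv2.resize(im[b[0]:b[1],b[2]:b[3]],None,fx=f,fy=f,interpolation=cv2.INTER_CUBIC)
res={}
for n,b in(("side",(160,190,308,345)),("top",(165,210,365,386+6))):
    im=cv2.imread(f"pics/{n}1.png");u=up(im,b);g=u.min(2)
    for th in(140,160,180):
        cs,h=cv2.findContours((g>th).astype(np.uint8),cv2.RETR_CCOMP,cv2.CHAIN_APPROX_NONE)
        for c,hh in zip(cs,h[0]):
            if cv2.contourArea(c)<400: continue
            f=lambda p:((p[0]+.5)/8-.5+b[2],(p[1]+.5)/8-.5+b[0])
            if hh[3]>=0: 
                e=cv2.fitEllipse(c);m=cv2.moments(c);ce=f((m["m10"]/m["m00"],m["m01"]/m["m00"]));print(n,th,"eye",np.array(ce),np.array(e[1])/8);res[n]=ce if th==160 else res.get(n,ce)
            else:
                a=cv2.approxPolyDP(c,.04*cv2.arcLength(c,True),True)[:,0];print(n,th,"block",[np.round(f(p),1).tolist() for p in a])
print(res);E,d=tri(res["side"],res["top"]);print(E,d)
for n in res: print(n,onz(n,res[n],137))
E
```

```text
side 140 block [[314.4, 187.3], [311.1, 183.9], [307.6, 184.6], [307.6, 189.4], [313.4, 189.4]]
side 140 block [[344.4, 183.4], [341.8, 189.4], [344.4, 189.4]]
side 140 block [[315.9, 166.2], [310.2, 181.4], [334.6, 184.2], [338.8, 169.6]]
side 140 eye [326.  174.7] [5.  5.5]
side 160 block [[314.3, 187.8], [310.8, 184.2], [307.6, 184.8], [307.6, 189.4], [313.2, 189.4]]
side 160 block [[344.4, 183.9], [342.1, 189.4], [344.4, 189.4]]
side 160 block [[315.9, 166.6], [310.3, 181.2], [334.3, 184.1], [338.8, 169.8]]
side 160 eye [326.  174.6] [5.5 6.1]
side 180 block [[314.1, 187.8], [311.4, 186.8], [310.8, 184.8], [307.6, 185.1], [307.6, 189.4], [312.9, 189.4]]
side 180 block [[316.1, 166.8], [310.8, 180.8], [334.2, 183.8], [338.6, 169.9]]
side 180 eye [325.9 174.6] [6.  6.6]
top 140 block [[364.6, 164.6], [364.6, 209.4], [380.2, 209.4], [391.4, 164.6]]
top 140 eye [383.1 186.4] [2.8 6.3]
top 160 block [[391.4, 164.6], [364.6, 164.6], [364.6, 209.4], [383.6, 202.4]]
top 160 eye [382.9 186.3] [3.8 7.5]
top 180 block [[391.4, 164.6], [364.6, 164.6], [364.6, 209.4], [383.6, 201.9]]
top 180 eye [382.6 186.2] [4.9 8.5]
top 180 eye [375.1 170.2] [1.5 6.3]
{'side': (325.95810918509665, 174.62512452679817), 'top': (382.93224644519944, 186.28274034226752)}
[ 584.  -133.2  131.4] 1.935906167468416
side [ 580.5 -125.2  137. ]
top [ 582.3 -132.8  137. ]
```

```bash
python3 - <<'E'
from plan import *
s=cv2.imread("pics/side1.png");t=cv2.imread("pics/top1.png")
g=lambda im:cv2.convertScaleAbs(im,alpha=1.9,beta=10)
o=np.hstack([cv2.resize(g(s[240:300,280:320]),(400,600),interpolation=cv2.INTER_CUBIC),cv2.resize(g(t[235:285,200:233]),(396,600),interpolation=cv2.INTER_CUBIC)])
cv2.imwrite("pics/crop3.png",o)
E
```

```text
(no output)
```

View pics/crop3.png

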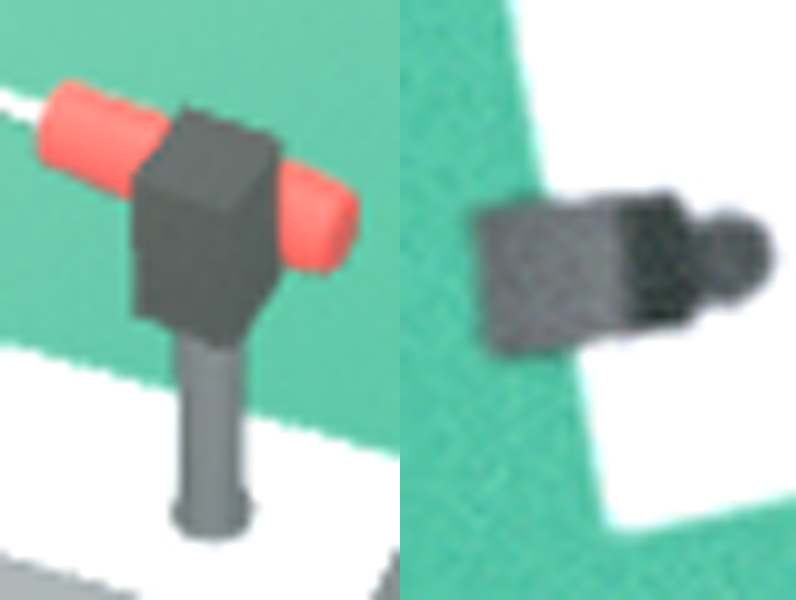

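```bash
python3 - <<'E'
from plan import *
np.set_printoptions(precision=1,suppress=True)
a=[(478,205),(620,195),(630,335),(495,355)];b=[(185,107),(280,148),(230,210),(135,172)]
A=np.array([onz("top",(200+(x-399.5)/12-.5,235+(y+.5)/12-.5),160) for x,y in a]);B=np.array([onz("side",(280+(x+.5)/10-.5,240+(y+.5)/10-.5),160) for x,y in b])
for M in(A,B):
    print(M.mean(0),[(np.round(np.hypot(*d[:2]),1),np.round(np.degrees(np.arctan2(d[1],d[0]))%90,1)) for d in np.roll(M,-1,0)-M])
print("tri",tri((300.2,255.4),(212.5,257.2)))
print("hole",onz("side",(300.7,290.0),45),onz("top",(227.4,256),45))
rows(line([440.5,213,219],down(180+0),9)[:2]);print(bot.sense()["position"],bot.sense()["tcp_rot"])
E
```

```text
[441.4 215.  160. ] [(np.float64(23.8), np.float64(3.1)), (np.float64(23.2), np.float64(4.9)), (np.float64(22.7), np.float64(7.5)), (np.float64(25.0), np.float64(7.5))]
[440.6 219.4 160. ] [(np.float64(25.0), np.float64(1.0)), (np.float64(22.0), np.float64(3.5)), (np.float64(24.0), np.float64(3.5)), (np.float64(23.1), np.float64(5.8))]
tri (array([442. , 216.4, 156.7]), np.float64(1.4584479486011401))
hole [441.8 218.1  45. ] [441.  214.3  45. ]
0.001,0.104,0.001,0,0.001,0.012,1,
0.002,0.104,0,-0.001,0,0.012,1,
end [475.1 -76.6 222.2] [-179.8    0.3 -175. ]
[ 485.1 -159.2  222.9] [-179.8    0.4 -173.6]
```

```bash
python3 -m handwheel '[0.017,0.105,0,0,0,0.003,1,0.017,0.105,0,0,0,0.003,1,0.017,0.105,0,0,0,0.003,1,0.017,0.105,0,0,0,0.003,1,0.017,0.105,0,0,0,0.003,1,0.017,0.105,0,0,0,0.003,1,0.017,0.105,0,0,0,0.003,1,0.017,0.105,0,0,0,0.003,1,0.01,0.09,0,0,0,0.003,1,0,0,0,0,0,0,1]'; python3 - <<'E'
from plan import *
rows(line([441.2,215.7,133],down(184.6),4))
E
```

```text
clock: 6.9
position: [386.7, 209.2, 217.9]
tcp_rot: [180.0, -0.0, -175.0]
contact_force: [-0.2, -0.6, 0.2]
gripper_width: 1.001
gripper_force: 0.0
-0.034,0.001,0.053,0,0,0.002,1,
-0.035,0.001,0.053,0,0,0.001,1,
-0.034,0.001,0.053,0,0,0.002,1,
-0.034,0.001,0.053,0.001,0,0.002,1,
end [441.2 215.5 133.1] [-180.    -0.  -175.4]
```

```bash
python3 -m handwheel '[-0.069,0.001,0,0,0,0.004,1,-0.068,0.002,0,0,0,0.003,1,0,0,0,0,0,0,1]'; python3 -m handwheel '[0,0,0.053,0,0,0,1,0,0,0.053,0,0,0,1,0,0,0.053,0,0,0,1,0,0,0.052,0,0,0,1,0,0,0,0,0,0,1]'
```

```text
clock: 7.2
position: [445.3, 211.7, 217.9]
tcp_rot: [180.0, 0.1, -175.6]
contact_force: [0.1, 1.1, 0.2]
gripper_width: 1.002
gripper_force: 0.0
clock: 7.7
position: [440.5, 210.8, 131.7]
tcp_rot: [-179.9, -0.3, -175.6]
contact_force: [-0.8, 0.4, 0.5]
gripper_width: 1.002
gripper_force: 0.0
```

```bash
python3 -m handwheel '[0,0,0,0,0,0,0,0,0,0,0,0,0,0,0,0,0,0,0,0,0,0,0,0,0,0,0,0,0,0,0,0,0,0,0,0,0,0,0,0,0,0]';
```

```text
clock: 8.3
position: [442.8, 212.2, 134.6]
tcp_rot: [180.0, 0.1, -175.6]
contact_force: [-1.3, 2.3, 8.4]
gripper_width: 0.293
gripper_force: 58.3
```

```bash
cat >> plan.py <<'E'
YAW=-82.8
def ins(yaw=YAW,tilt=35):
    b=np.array([np.cos(np.radians(yaw)),np.sin(np.radians(yaw)),0]);s,c=np.sin(np.radians(tilt)),np.cos(np.radians(tilt))
    d=s*b-c*np.array([0,0,1]);y=-(c*b+s*np.array([0,0,1]));return d,Ro.from_matrix(np.c_[np.cross(y,d),y,d])
E
python3 -m handwheel '[0,0,-0.03,0,0,0,0,0,0,-0.11,0,0,0,0,0,0,-0.12,0,0,0,0,0,0,-0.12,0,0,0,0,0,0,-0.1,0,0,0,0,0,0,0,0,0,0,0]'
python3 - <<'E'
from plan import *
d,Q=ins();E=np.array([582,-134.5,137])
rows(line(E-d*(35+123),Q,11),grip=0)
E
```

```text
clock: 8.9
position: [444.2, 212.5, 331.3]
tcp_rot: [179.9, 0.5, -175.6]
contact_force: [0.3, 0.0, -2.2]
gripper_width: 0.294
gripper_force: 58.9
-0.024,-0.061,0.015,0.053,-0.001,-0.004,0,
-0.024,-0.059,0.018,0.053,0,-0.005,0,
-0.023,-0.059,0.021,0.054,-0.001,-0.004,0,
-0.023,-0.057,0.025,0.053,0,-0.004,0,
-0.023,-0.056,0.028,0.053,-0.001,-0.005,0,
-0.023,-0.055,0.031,0.053,0,-0.004,0,
-0.022,-0.053,0.034,0.053,-0.001,-0.004,0,
-0.022,-0.051,0.037,0.054,0,-0.005,0,
-0.022,-0.049,0.04,0.053,-0.001,-0.004,0,
-0.022,-0.047,0.042,0.053,0,-0.004,0,
-0.021,-0.044,0.045,0.053,-0.001,-0.005,0,
end [570.4 -44.5 266.5] [-145.     0.  -172.8]
```

```bash
python3 -m handwheel '[-0.024,-0.061,0.015,0.053,-0.001,-0.004,0,
-0.024,-0.059,0.018,0.053,0,-0.005,0,
-0.023,-0.059,0.021,0.054,-0.001,-0.004,0,
-0.023,-0.057,0.025,0.053,0,-0.004,0,
-0.023,-0.056,0.028,0.053,-0.001,-0.005,0,
-0.023,-0.055,0.031,0.053,0,-0.004,0,
-0.022,-0.053,0.034,0.053,-0.001,-0.004,0,
-0.022,-0.051,0.037,0.054,0,-0.005,0,
-0.022,-0.049,0.04,0.053,-0.001,-0.004,0,
-0.022,-0.047,0.042,0.053,0,-0.004,0,
-0.021,-0.044,0.045,0.053,-0.001,-0.005,0,0,0,0,0,0,0,0]'; python3 - <<'E'
from plan import *
s=snap("side","side2");t=snap("top","top2");print(bot.sense()["position"],bot.sense()["tcp_rot"])
o=np.zeros((400,800,3),np.uint8);o[:,:400]=cv2.resize(s[120:200,285:365],(400,400),interpolation=cv2.INTER_CUBIC);o[:,400:]=cv2.resize(t[140:220,335:415],(400,400),interpolation=cv2.INTER_CUBIC)
cv2.imwrite("pics/crop4.png",o)
E
```

```text
clock: 10.1
position: [567.7, -46.9, 258.7]
tcp_rot: [-144.8, -0.7, -172.8]
contact_force: [-0.2, 0.9, -1.2]
gripper_width: 0.296
gripper_force: 58.7
[567.49680342 -45.25187134 259.96206764] [-144.96356482   -0.59383582 -172.81309054]
```

View pics/crop4.png

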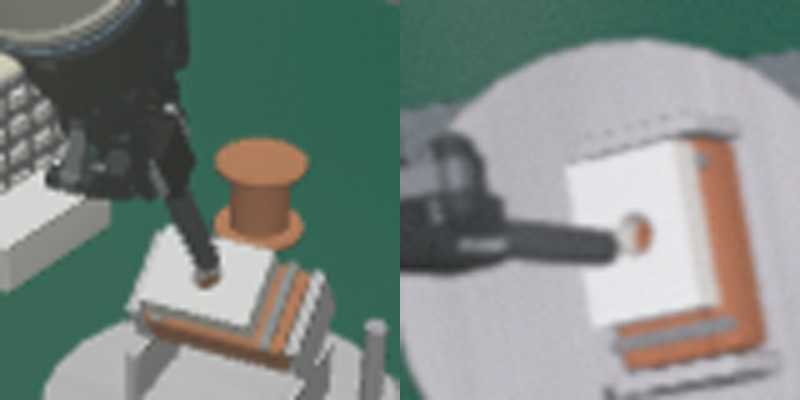

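```bash
python3 - <<'E'
from plan import *
s=cv2.imread("pics/side2.png");t=cv2.imread("pics/top2.png")
g=lambda im:cv2.convertScaleAbs(im,alpha=1.3,beta=15)
o=np.hstack([cv2.resize(g(s[150:190,312:339]),(405,600),interpolation=cv2.INTER_CUBIC),cv2.resize(g(t[170:210,365:391]),(390,600),interpolation=cv2.INTER_CUBIC)])
cv2.imwrite("pics/crop5.png",o)
E
```

```text
(no output)
```

View pics/crop5.png

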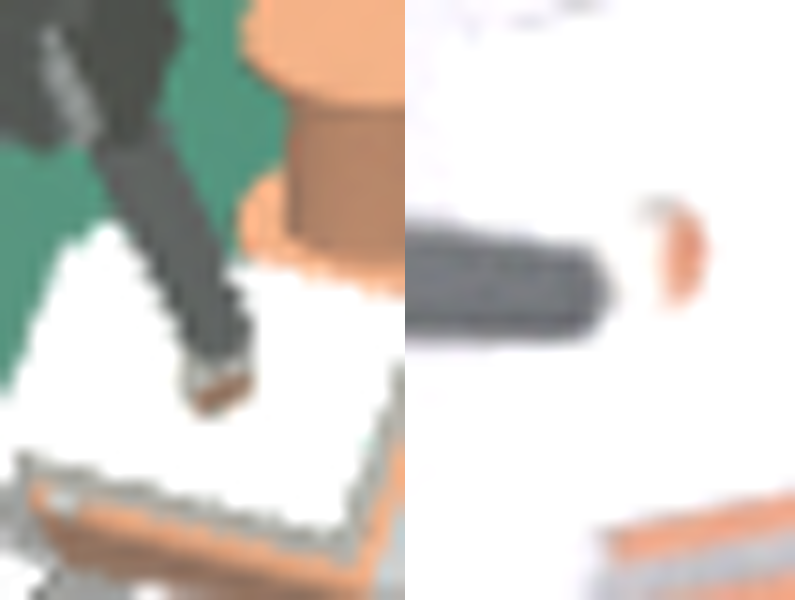

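```bash
python3 - <<'E'
from plan import *
np.set_printoptions(precision=1,suppress=True)
d,Q=ins();s=bot.sense();p=s["position"];R=Ro.from_euler("xyz",s["tcp_rot"],degrees=True);z=R.apply([0,0,1])
F,e1=tri((326.3,172.5),(377.2,189.1));E,e2=tri((326.0,174.6),(382.0,186.4))
P=p+z*123;print("pred foot",P,proj("side",P),proj("top",P));print("F",F,e1,"E",E,e2,"diff in tool axes x,y,z",R.inv().apply(E-F))
# bias-shift: eye pixel minus (measured-predicted foot pixel), constrained z=137
for n,f,e in(("side",(326.3,172.5),(326.0,174.6)),("top",(377.2,189.1),(382.0,186.4))):
    ec=np.array(e)-np.array(f)+proj(n,P);q=onz(n,ec,137);print(n,q,R.inv().apply(q-P))
t=cv2.imread("pics/top2.png")
a,b=[onz("top",(335+(x-399.5)/5-.5,140+(y+.5)/5-.5),h) for x,y,h in((567,172,151),(597,325,151))];print("block edge yaw",np.degrees(np.arctan2(*(b-a)[1::-1])))
a,b=[onz("top",(335+(x-399.5)/5-.5,140+(y+.5)/5-.5),h) for x,y,h in((690,140,123),(718,305,123))];print("block edge yaw",np.degrees(np.arctan2(*(b-a)[1::-1])))
E
```

```text
pred foot [ 575.3 -115.4  159.3] [326.  170.2] [375.9 188.2]
F [ 575.3 -119.   149.5] 1.1383505641365559 E [ 583.2 -131.2  132.9] 1.108028981696732 diff in tool axes x,y,z [-6.4 -1.2 21.1]
side [ 587.8 -135.7  137. ] [-10.1  -5.   30.6]
top [ 584.  -128.2  137. ] [-7.2  1.5 26.1]
block edge yaw -170.59838891519962
block edge yaw -172.44782282775702
```

```bash
python3 -m handwheel '[-0.008,-0.0015,0.015,0,-0.01,0,0,-0.008,-0.0015,0.015,0,0,0,0,0,0,0,0,0,0,0,0,0,0,0,0,0,0]'; python3 - <<'E'
from plan import *
s=snap("side","side3");t=snap("top","top3");print(bot.sense()["position"],bot.sense()["tcp_rot"])
g=lambda im:cv2.convertScaleAbs(im,alpha=1.1,beta=0)
o=np.hstack([cv2.resize(g(s[150:190,312:339]),(405,600),interpolation=cv2.INTER_CUBIC),cv2.resize(g(t[170:210,365:391]),(390,600),interpolation=cv2.INTER_CUBIC)])
cv2.imwrite("pics/crop6.png",o)
E
```

```text
clock: 10.6
position: [575.2, -52.4, 251.5]
tcp_rot: [-144.9, -0.0, -172.5]
contact_force: [0.7, -0.1, -0.6]
gripper_width: 0.295
gripper_force: 58.8
[575.28028196 -52.26948913 251.70219701] [-1.44909686e+02 -1.19293490e-02 -1.72446610e+02]
```

View pics/crop6.png

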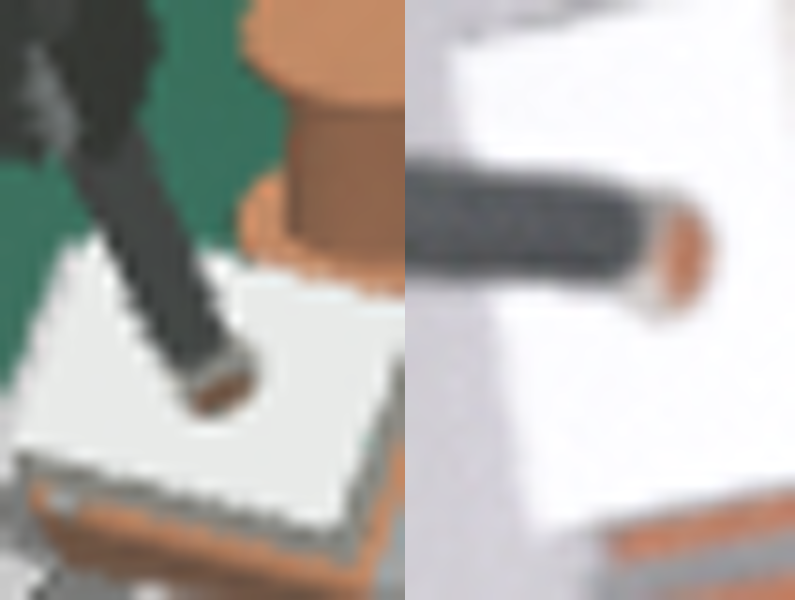

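```bash
python3 - <<'E'
from plan import *
np.set_printoptions(precision=1,suppress=True)
s=bot.sense();p=s["position"];R=Ro.from_euler("xyz",s["tcp_rot"],degrees=True);z=R.apply([0,0,1])
E,e2=tri((326.0,174.6),(381.6,186.4));print(E,e2)
for a,b in(((325.2,173.2),(380.2,185.4)),((325.2,172.7),(379.8,185.4))):
    F,e1=tri(a,b);print(F,e1,"diff tool",R.inv().apply(E-F))
P=p+z*123;print("pred foot",P,"px",proj("side",P),proj("top",P),"axis px/mm",proj("side",P+z*10)-proj("side",P),proj("top",P+z*10)-proj("top",P))
X,Y=R.apply([1,0,0]),R.apply([0,1,0]);print("x,y 10mm",[(proj(n,P+v*10)-proj(n,P)).round(2).tolist() for v in(X,Y) for n in("side","top")])
E
```

```text
[ 582.9 -130.4  133.4] 0.7105939219090245
[ 584.  -126.7  139.9] 0.33514065274818633 diff tool [1.5 0.9 7.3]
[ 583.5 -125.6  142.5] 0.11455948178356928 diff tool [ 1.2  1.4 10. ]
pred foot [ 584.6 -122.4  151.1] px [324.4 170.6] [378.7 184.3] axis px/mm [0.7 1.4] [2.3 0.2]
x,y 10mm [[3.11, 0.79], [0.79, 4.77], [-1.16, 2.99], [-4.24, 1.0]]
```

Measured offset in tool axes: x about +1.4 mm and y about +1 mm, which is inside the bevels' capture range. I'll correct it and advance gently.

```bash
python3 -m handwheel '[0.0035,0.0025,0.01,0,0,0,0,0,0,0.01,0,0,0,0,0,0,0,0,0,0,0]'; python3 -m handwheel '[0,0,0.01,0,0,0,0,0,0,0.005,0,0,0,0,0,0,0,0,0,0,0]';python3 -m handwheel '[0,0,0.005,0,0,0,0,0,0,0.005,0,0,0,0,0,0,0,0,0,0,0]'; python3 - <<'E'
from plan import *
s=bot.sense();R=Ro.from_euler("xyz",s["tcp_rot"],degrees=True);print(R.inv().apply(s["contact_force"]))
E
```

```text
clock: 11.0
position: [574.1, -56.6, 243.9]
tcp_rot: [-144.9, -0.1, -172.5]
contact_force: [-0.1, -0.5, -1.0]
gripper_width: 0.295
gripper_force: 58.8
clock: 11.3
position: [574.7, -59.9, 239.2]
tcp_rot: [-144.9, -0.1, -172.5]
contact_force: [-0.2, -0.1, -1.2]
gripper_width: 0.297
gripper_force: 58.8
clock: 11.6
position: [575.1, -62.2, 236.0]
tcp_rot: [-144.9, -0.0, -172.5]
contact_force: [-0.5, 0.1, -1.5]
gripper_width: 0.295
gripper_force: 58.8
[0.44554385 0.96189615 1.12268329]
```

```bash
for i in 1; do python3 -m handwheel '[0,0,0.006,0,0,0,0,0,0,0.006,0,0,0,0]';  python3 -m handwheel '[0,0,0.006,0,0,0,0,0,0,0.006,0,0,0,0]'; done; python3 - <<'E'
from plan import *
s=bot.sense();R=Ro.from_euler("xyz",s["tcp_rot"],degrees=True);print(R.inv().apply(s["contact_force"]),s["ft_torque"])
E
```

```text
clock: 11.8
position: [575.6, -64.8, 232.2]
tcp_rot: [-144.9, -0.0, -172.4]
contact_force: [-0.8, 0.2, -2.0]
gripper_width: 0.295
gripper_force: 58.8
clock: 12.0
position: [575.9, -67.6, 228.2]
tcp_rot: [-144.9, -0.0, -172.4]
contact_force: [1.0, -1.1, -1.8]
gripper_width: 0.297
gripper_force: 58.8
[-0.79575953  0.01750182  2.19685365] [ 0.4028397   0.03127428 -0.02707471]
```

```bash
python3 -m handwheel '[0,0,0.01,0,0,0,0,0,0,0.01,0,0,0,0,0,0,0.01,0,0,0,0]';  python3 -m handwheel '[0,0,0.01,0,0,0,0,0,0,0.01,0,0,0,0,0,0,0.01,0,0,0,0]'; python3 - <<'E'
from plan import *
s=bot.sense();R=Ro.from_euler("xyz",s["tcp_rot"],degrees=True);print(R.inv().apply(s["contact_force"]),R.inv().apply(s["ft_torque"]))
E
```

```text
clock: 12.3
position: [576.8, -74.6, 218.2]
tcp_rot: [-144.9, -0.0, -172.4]
contact_force: [0.5, 0.3, -0.5]
gripper_width: 0.296
gripper_force: 58.8
clock: 12.6
position: [577.7, -81.4, 208.5]
tcp_rot: [-144.9, -0.0, -172.5]
contact_force: [-0.4, -0.6, -0.6]
gripper_width: 0.294
gripper_force: 58.8
[ 0.49096937 -0.10459149  0.74943527] [-0.44241847  0.03397106  0.02030213]
```

```bash
for i in 1; do python3 -m handwheel '[0,0,0.01,0,0,0,0,0,0,0.01,0,0,0,0,0,0,0.01,0,0,0,0]';  python3 -m handwheel '[0,0,0.01,0,0,0,0,0,0,0.01,0,0,0,0,0,0,0.01,0,0,0,0]';  python3 -m handwheel '[0,0,0.01,0,0,0,0,0,0,0.01,0,0,0,0,0,0,0.01,0,0,0,0]'; done; python3 - <<'E'
from plan import *
s=bot.sense();R=Ro.from_euler("xyz",s["tcp_rot"],degrees=True);print(R.inv().apply(s["contact_force"]),R.inv().apply(s["ft_torque"]))
E
```

```text
clock: 12.9
position: [578.6, -88.2, 198.7]
tcp_rot: [-144.9, -0.0, -172.4]
contact_force: [-0.5, 1.1, -1.0]
gripper_width: 0.296
gripper_force: 58.8
clock: 13.2
position: [579.4, -94.9, 188.8]
tcp_rot: [-144.9, -0.0, -172.4]
contact_force: [-0.9, 2.5, -1.1]
gripper_width: 0.296
gripper_force: 59.2
clock: 13.5
position: [580.4, -101.7, 178.9]
tcp_rot: [-144.9, -0.0, -172.4]
contact_force: [-1.2, 5.6, -2.0]
gripper_width: 0.298
gripper_force: 59.7
[ 0.49275421  5.79230392 -1.64580405] [-1.41310852  0.08648013  0.04960149]
```

```bash
python3 -m handwheel '[0,0.001,0.01,0,0,0,0,0,0.001,0.01,0,0,0,0,0,0,0.01,0,0,0,0]';  python3 -m handwheel '[0,0.001,0.01,0,0,0,0,0,0,0.01,0,0,0,0,0,0,0.005,0,0,0,0]';  python3 - <<'E'
from plan import *
s=bot.sense();R=Ro.from_euler("xyz",s["tcp_rot"],degrees=True);print(R.inv().apply(s["contact_force"]),R.inv().apply(s["ft_torque"]))
E
```

```text
clock: 13.8
position: [581.3, -108.1, 168.8]
tcp_rot: [-144.9, -0.0, -172.4]
contact_force: [-0.5, 2.1, 0.3]
gripper_width: 0.296
gripper_force: 59.2
clock: 14.1
position: [581.9, -113.6, 160.3]
tcp_rot: [-144.9, -0.0, -172.5]
contact_force: [-0.0, 0.0, -1.4]
gripper_width: 0.292
gripper_force: 59.0
[0.03642454 0.84102381 1.14783344] [-0.45121148 -0.04510196  0.0311645 ]
```

Remaining distance is about 8–10 mm. I'll go in 2 mm steps until it seats.

```bash
for i in 1; do python3 -m handwheel '[0,0,0.005,0,0,0,0,0,0,0.005,0,0,0,0]'; python3 -m handwheel '[0,0,0.004,0,0,0,0,0,0,0.003,0,0,0,0]';  python3 -m handwheel '[0,0,0.004,0,0,0,0,0,0,0,0,0,0,0]'; python3 -m handwheel '[0,0,0.004,0,0,0,0,0,0,0,0,0,0,0]'; done
```

```text
clock: 14.3
position: [582.3, -115.6, 157.3]
tcp_rot: [-144.9, -0.0, -172.4]
contact_force: [0.6, 1.3, -1.3]
gripper_width: 0.297
gripper_force: 59.0
clock: 14.5
position: [582.4, -117.2, 155.0]
tcp_rot: [-144.9, -0.0, -172.4]
contact_force: [0.6, 0.2, -0.8]
gripper_width: 0.298
gripper_force: 59.0
clock: 14.7
position: [582.7, -117.7, 154.1]
tcp_rot: [-144.9, 0.0, -172.4]
contact_force: [-2.2, 7.1, 4.9]
gripper_width: 0.292
gripper_force: 58.1
clock: 14.9
position: [583.0, -117.8, 153.7]
tcp_rot: [-144.9, 0.1, -172.4]
contact_force: [-9.2, 21.9, 22.6]
gripper_width: 0.298
gripper_force: 61.0
```

```bash
python3 -m handwheel '[0,0,0.004,0,0,0,0,0,0,0,0,0,0,0]'; python3 - <<'E'
from plan import *
s=snap("side","side4");t=snap("top","top4")
o=np.zeros((400,800,3),np.uint8);o[:,:400]=cv2.resize(s[125:205,285:365],(400,400),interpolation=cv2.INTER_CUBIC);o[:,400:]=cv2.resize(t[140:220,335:415],(400,400),interpolation=cv2.INTER_CUBIC)
cv2.imwrite("pics/crop7.png",cv2.convertScaleAbs(o,alpha=1.2,beta=10))
E
```

```text
clock: 15.1
position: [583.5, -117.9, 153.2]
tcp_rot: [-144.9, 0.2, -172.4]
contact_force: [-12.4, 35.0, 38.4]
gripper_width: 0.299
gripper_force: 64.7
```

View pics/crop7.png

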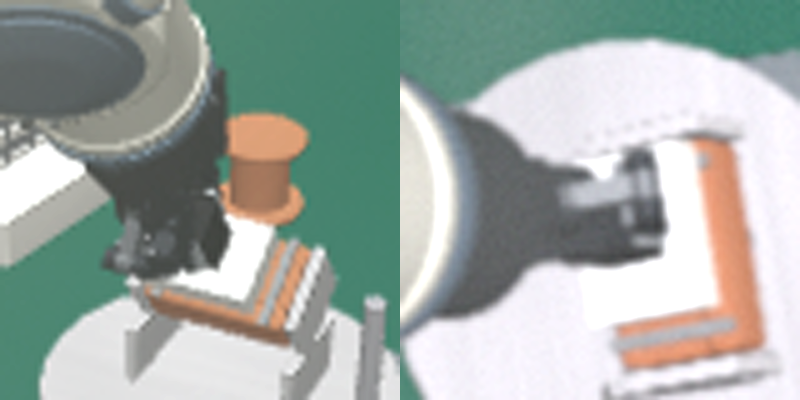

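The image shows the gripper and head right down on the block, and the axial force is firm at about 50 N, so it is seated. Now I relax the push, release and retreat along the axis.

```bash
python3 -m handwheel '[0,0,-0.006,0,0,0,0,0,0,0,0,0,0,0]'; python3 -m handwheel '[0,0,0,0,0,0,0.3,0,0,0,0,0,0,0.5,0,0,0,0,0,0,1,0,0,0,0,0,0,1,0,0,0,0,0,0,1,0,0,0,0,0,0,1]'; python3 -m handwheel '[0,0,-0.03,0,0,0,1,0,0,-0.08,0,0,0,1,0,0,-0.1,0,0,0,1,0,0,-0.1,0,0,0,1,0,0,-0.1,0,0,0,1,0,0,0,0,0,0,1]'; python3 - <<'E'
from plan import *
s=snap("side","side5");t=snap("top","top5")
o=np.zeros((600,800,3),np.uint8);o[:400,:400]=cv2.resize(s[125:205,285:365],(400,400),interpolation=cv2.INTER_CUBIC);o[:400,400:]=cv2.resize(t[140:220,335:415],(400,400),interpolation=cv2.INTER_CUBIC)
o[400:,:320]=cv2.resize(s,(320,200));o[400:,400:720]=cv2.resize(t,(320,200))
cv2.imwrite("pics/crop8.png",cv2.convertScaleAbs(o,alpha=1.2,beta=10))
E
```

```text
clock: 15.4
position: [582.9, -117.6, 153.4]
tcp_rot: [-144.9, 0.1, -172.4]
contact_force: [-1.4, 11.8, 5.5]
gripper_width: 0.298
gripper_force: 61.2
clock: 16.0
position: [582.6, -118.6, 153.1]
tcp_rot: [-144.9, -0.0, -172.5]
contact_force: [0.4, 0.1, 0.5]
gripper_width: 0.996
gripper_force: 0.0
clock: 16.6
position: [571.6, -22.1, 292.1]
tcp_rot: [-144.9, 0.4, -172.3]
contact_force: [1.5, -0.6, -0.8]
gripper_width: 0.998
gripper_force: 0.0
```

View pics/crop8.png

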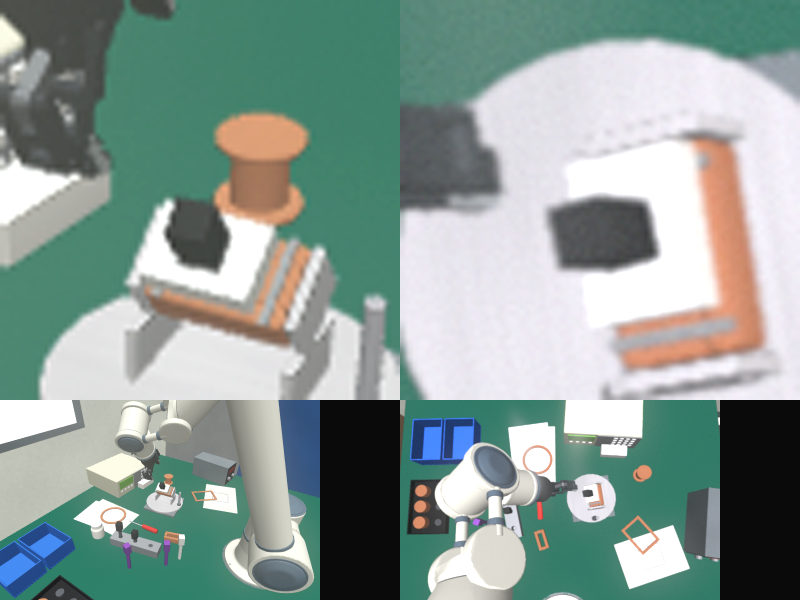

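The head sits flush on the block at top (377,187) with no shank visible. The turntable is unchanged and everything else is in place, so I'm handing it in.

```bash
python3 -c "
from cell import bot
print(bot.job_done())"
```

```text
the job is handed in; nothing more can be done
None
```

I turned the turntable to its stop, pushed the long rod through the eye until its head sat on the guide block, then let go and handed the job in at about 17 s; no verdict came back.

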